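Snap the oven dish's lid shut all round

ROBOT

A 6-joint arm with a two-finger parallel gripper is mounted at the origin on the work surface. World frame = base frame: x ahead of the robot, y to its left, z up, the work surface at z = 0. Lengths are in m, angles in rad, forces in N, time in s.
With the tool pointing down it reaches from about 0.35 to 0.875 m from the base axis. Payload 15.5 kg.
Tool frame: the origin (TCP) lies at the very end of the fingers, on their centre line; the grasp point (between the pads) lies behind it (tcp_to_grasp is the z of the grasp point in the tool frame, in m); z points along the fingers, x is the direction in which the jaws open and shut, and the axes are right-handed (so a half turn about z gives the same grasp; the last joint's range is limited). The gripper opens to 85 mm and grips with 20 to 120 N. Pads are 22 mm wide; open, the fingers measure 114 mm over their backs; the gripper's body (76 mm by 85 mm) begins 54 mm behind the grasp point. The pads swing forward as they close: fully open they stand 13 mm farther back than shut.
Start: joints at [-0.096, 0.494, 1.345, -0, 1.302, -0.096], TCP at [0.625, 0, 0.2] pointing down, gripper open.
Joint ranges: [-2.91, 2.91], [-0.82, 2.16], [0.22, 2.67], [-1.22, 4.37], [0.12, 2.79], [-3.08, 3.08]. Speed limits (rad/s): [1.89, 1.89, 2.57, 3.01, 3.01, 3.01].

INTERFACE

Orientations are given as a unit quaternion [x, y, z, w].
In Python, from workcell import read_state, get_image, sign_off, tcp_to_grasp gives the robot as it stands.
- The arm moves only by the shell command python3 -m jog 'ROWS' [FORCE]. ROWS is JSON, one flat list of numbers, 5 for each row, row after row: the closure, from -1 (fully open) to 1 (shut), so that 0 is half open, then the shift along the tool's x, y, z in cm, then the turn about the tool's z in degrees. In form: [fingers, dx, dy, dz, turn, fingers, dx, dy, dz, turn, ...]. A call has 1 to 5 rows; each row shifts and turns the pose as measured when the row begins, along the tool's axes as they then stand; what a row does not reach is not made up. A row lasts 1/12 s, in which the tool goes at most 41.7 mm and 7.16 degrees, less where a joint would pass 70% of its speed; a pose out of reach is approached as far as the arm can. A call with a gripper value outside its range is refused whole. The fingers move at their own pace and stop on an object; FORCE is the grip in N (left out, the last holds). Time passes only in rows, so rows that do not move let the fingers close. It gives the time, the measured TCP pose, the force and the opening at its end, in the units of the state.
- read_state(): the state, without advancing time (a new reading comes with each control period).
- get_image(name): name is "scene" or "side" or "wrist"; returns a dict with "pixels" (384x512x3 uint8, red, green, blue), "fx", "fy", "cx", "cy" (pixels), "dist" ([k1, k2, p1, p2, k3] as OpenCV has them; the pictures are not rectified), "origin" and "orientation" of the camera in the world. Camera axes: x right, y up, looking along -z (the intrinsics and any distortion apply to the point x, -y, -z); pixel columns grow to the right and rows downward; lengths in m; the calibration is good to about 2 mm. A picture is of the moment at which its call begins. There is no depth.
- sign_off(): hands the job in, once; it reports no verdict.
The state is a dict: "t": time; "joint_pos": joint angles; "qd": joint speeds; "joint_efforts": joint torques, N m; "tool_pos": TCP position; "ee_rot": TCP orientation; "contact_force": force on the tool from outside, world axes, zero at the start; "wrist_torque": the same for the moment, N m; "gripper_width": finger opening in m.
Only numpy, scipy, OpenCV 4.12 (cv2) and the standard library are available. Lean on these libraries where they do the work, as an engineer would, in place of code of your own. Each camera call takes 0.05 s, during which the arm holds its last target.

TASK

The lid of the white oven dish is on, but its green rim sections are still up: press round the rim with your fingertips until all four sections have clicked shut, level with the grey corners. Only press: do not pick the dish up, tip it or shove it along the shelf, and leave the cup, scoop, brush and fork where they are.

Things in the scene. Friction and masses are not known exactly. Their poses are not given: they have to be found in the camera images.
- dish: White ceramic oven dish with its plastic snap lid on, loose on the shelf, 1.3 to 2.1 kg. Straight walls, foot 146 mm (dish's x) x 206 mm (dish's y); 164 x 224 mm over the lid; yaw within 0.5 rad. Origin: centre of the underside, z up. Along the lid's four sides run green rim sections, 28 mm wide, hinged at their inner edge; shut, their tops lie 76 mm above the origin.
- lid_panel (a point): Middle of the lid's light grey recessed panel (108 x 168 mm), 70 mm above the dish's origin. The lid's four fixed grey corners, 28 x 28 mm, stand 6 mm higher (76 mm above the origin), level with a shut rim section. A raised section slopes up outwards, its outer edge 8 to 16 mm above the corners. The sections' hinge lines lie 54 mm (front, back) and 84 mm (left, right) from the lid's middle.
- rim_front (a joint): Green rim section on the dish's near (-x) side, a long one: 163 mm long. Angle, rad: 0 fully raised (34 degrees up), grows as it is pressed down, 0.60 shut, level with the corners. Down to 0.30 it swings freely and stays where left; there its catch meets the bead and it resists (about 10 N at its outer edge, up to 18 N at its pad point); past 0.47 it snaps shut by itself and stays. Let go between, it springs back to 0.30.
- rim_front_pad (a point): Point on the top of the front rim section where a finger presses: middle of its length, 19 mm outward (the dish's -x) from its hinge line; moves with the section. Shut, it lies 76 mm above the dish's origin; raised, 5.5 to 11 mm higher and up to 4 mm further in.
- rim_back (a joint): Green rim section on the dish's far (+x) side, a long one: 163 mm long. Angle, rad: 0 fully raised (34 degrees up), grows as it is pressed down, 0.60 shut, level with the corners. Down to 0.30 it swings freely and stays where left; there its catch meets the bead and it resists (about 10 N at its outer edge, up to 18 N at its pad point); past 0.47 it snaps shut by itself and stays. Let go between, it springs back to 0.30.
- rim_back_pad (a point): Point on the top of the back rim section where a finger presses: middle of its length, 19 mm outward (the dish's +x) from its hinge line; moves with the section. Shut, it lies 76 mm above the dish's origin; raised, 5.5 to 11 mm higher and up to 4 mm further in.
- rim_left (a joint): Green rim section on the dish's left (+y) side, a short one: 103 mm long. Angle, rad: 0 fully raised (34 degrees up), grows as it is pressed down, 0.60 shut, level with the corners. Down to 0.30 it swings freely and stays where left; there its catch meets the bead and it resists (about 10 N at its outer edge, up to 18 N at its pad point); past 0.47 it snaps shut by itself and stays. Let go between, it springs back to 0.30.
- rim_left_pad (a point): Point on the top of the left rim section where a finger presses: middle of its length, 19 mm outward (the dish's +y) from its hinge line; moves with the section. Shut, it lies 76 mm above the dish's origin; raised, 5.5 to 11 mm higher and up to 4 mm further in.
- rim_right (a joint): Green rim section on the dish's right (-y) side, a short one: 103 mm long. Angle, rad: 0 fully raised (34 degrees up), grows as it is pressed down, 0.60 shut, level with the corners. Down to 0.30 it swings freely and stays where left; there its catch meets the bead and it resists (about 10 N at its outer edge, up to 18 N at its pad point); past 0.47 it snaps shut by itself and stays. Let go between, it springs back to 0.30.
- rim_right_pad (a point): Point on the top of the right rim section where a finger presses: middle of its length, 19 mm outward (the dish's -y) from its hinge line; moves with the section. Shut, it lies 76 mm above the dish's origin; raised, 5.5 to 11 mm higher and up to 4 mm further in.
- espresso_cup: Blue ceramic espresso cup, 62 mm wide, 57 mm tall, handle to its +y. Origin: centre of the underside. Bystander, within about 0.2 m of the dish.
- scoop: Grey plastic scoop, 180 mm long, 62 mm wide, 35 mm tall, bowl to its +x. Origin: underside, where bowl meets handle. Bystander.
- basting_brush: Basting brush with dark wooden handle and red silicone tip to its +x, 215 mm long, 36 mm wide, 16 mm tall. Origin: on the shelf under the middle of its length or so. Bystander.
- grill_fork: Short stainless grill fork, tines to its +x, 230 mm long, 30 mm wide, 10 mm tall. Origin: on the shelf under the middle of its length or so. Bystander. Not listed, standing well out of the way: a red steel toolbox along the right edge (196 mm tall), a turntable with spice jars at the back (120 mm), a gas burner at the left edge (91 mm), a caddy of sauce bottles back left (176 mm).

How it is judged:
By the outcome, as a careful person would: the job done as asked, in the order asked, and still so for the second after the job is handed in, with the robot touching nothing.
It also fails if it takes over 35 s, if anything falls off the work surface, if the arm or the gripper's body presses on something with over 40 N, if the wrist force passes 120 N, or if a joint passes its speed limit or range.

## Working session

There is one attempt and no reset: what is moved stays moved. The work goes in short steps, Python scripts to look and compute and a shell command to move; the robot and the scene stay as the last step left them, time stands still between calls to the robot, and variables do not carry over. Pictures are saved under pics/ and viewed, and the job is handed in when it is done.

```bash
mkdir -p pics
python3 - <<'E'
from workcell import *
import cv2
s=read_state();print(s,tcp_to_grasp)
for n in("scene","side","wrist"):
    im=get_image(n);cv2.imwrite(f"pics/{n}0.png",im["pixels"][:,:,::-1]);print({k:v for k,v in im.items() if k!="pixels"})
E
ls
```

```text
{'t': 0.0, 'joint_pos': array([-9.55549111e-02,  4.94183308e-01,  1.34614595e+00, -3.12176033e-05,
        1.30247017e+00, -9.54984974e-02]), 'qd': array([-1.79644636e-03,  1.11144747e-05,  2.26114572e-03, -2.51527974e-04,
       -3.16750251e-04, -2.38156575e-04]), 'joint_efforts': array([-2.68344644e-03, -8.82162237e+01, -3.83866239e+01, -4.40739132e-04,
        1.02696815e-02,  1.38197843e-04]), 'tool_pos': array([ 6.24603532e-01, -4.19800503e-06,  1.99595168e-01]), 'ee_rot': array([ 9.99999818e-01, -2.40596149e-05, -6.02072002e-04, -4.25728632e-05]), 'contact_force': array([-0.01076273, -0.01349311,  0.90662193]), 'wrist_torque': array([-0.00113443, -0.03890847, -0.04017991]), 'gripper_width': 0.0849313536097275} -0.0187
{'fx': 468.00053523192014, 'fy': 468.00053523192014, 'cx': 250.38953168738342, 'cy': 193.209725094761, 'dist': array([-0.0028465,  0.       ,  0.       ,  0.       ,  0.       ]), 'origin': array([1.15352582, 0.28227409, 0.92590778]), 'orientation': array([0.17690748, 0.25136758, 0.77000206, 0.55911977])}
{'fx': 397.87950782429436, 'fy': 397.87950782429436, 'cx': 254.2197300006254, 'cy': 190.83891575744607, 'dist': array([-0.02548557,  0.        ,  0.        ,  0.        ,  0.        ]), 'origin': array([ 0.4539681 , -0.72186979,  0.57246442]), 'orientation': array([ 0.48830545, -0.03192243, -0.0629598 ,  0.86981309])}
{'fx': 325.7584645544123, 'fy': 325.7584645544123, 'cx': 258.45806428580613, 'cy': 191.9813507919757, 'dist': array([-0.08705767,  0.        ,  0.        ,  0.        ,  0.        ]), 'origin': array([0.62483293, 0.0753175 , 0.37311428]), 'orientation': array([-1.50678249e-01,  3.50306395e-04,  5.43363099e-04,  9.88582646e-01])}
pics
```

View pics/scene0.png

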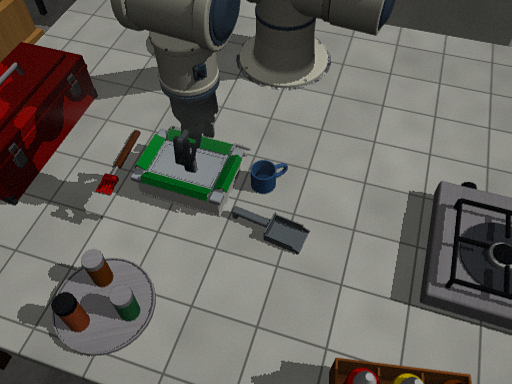

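View pics/side0.png

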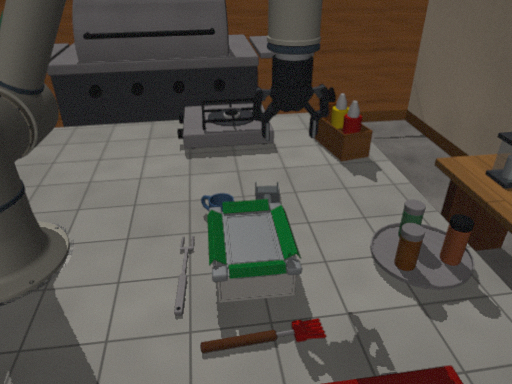

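View pics/wrist0.png

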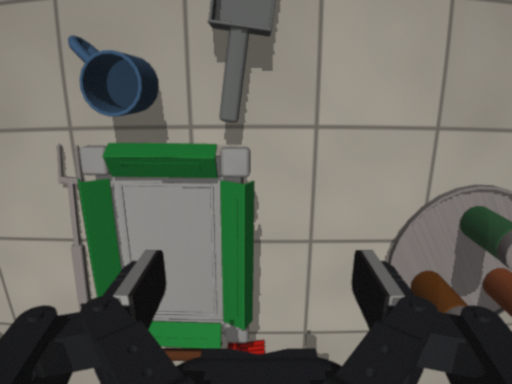

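The scene image shows the dish at about (190,165), with the cup near (263,177) and the scoop at (280,228). The side image has the dish at (250,245), the fork at (184,275) and the brush at (265,337). The wrist image has the lid spanning about (80–250, 145–345). I'll zoom in for corner pixels.

Run:
```python
import cv2
for n,(x,y,w,h),k in(("wrist0",(55,130,220,220),2.7),("side0",(190,185,125,125),4.8),("scene0",(120,115,140,105),5)):
    im=cv2.imread(f"pics/{n}.png")[y:y+h,x:x+w]
    im=cv2.resize(im,None,fx=k,fy=k,interpolation=cv2.INTER_CUBIC)
    for i in range(0,w,20):cv2.putText(im,str(x+i),(int(i*k),10),0,.4,(0,0,255));cv2.line(im,(int(i*k),12),(int(i*k),20),(0,0,255))
    for i in range(0,h,20):cv2.putText(im,str(y+i),(0,int(i*k)+4),0,.4,(0,0,255));cv2.line(im,(26,int(i*k)),(34,int(i*k)),(0,0,255))
    cv2.imwrite(f"pics/{n}c.png",im)
```

```text
(no output)
```

View pics/wrist0c.png

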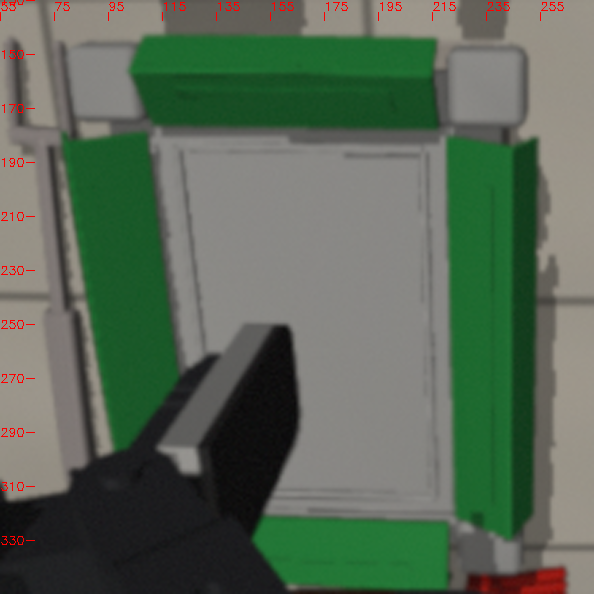

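View pics/side0c.png

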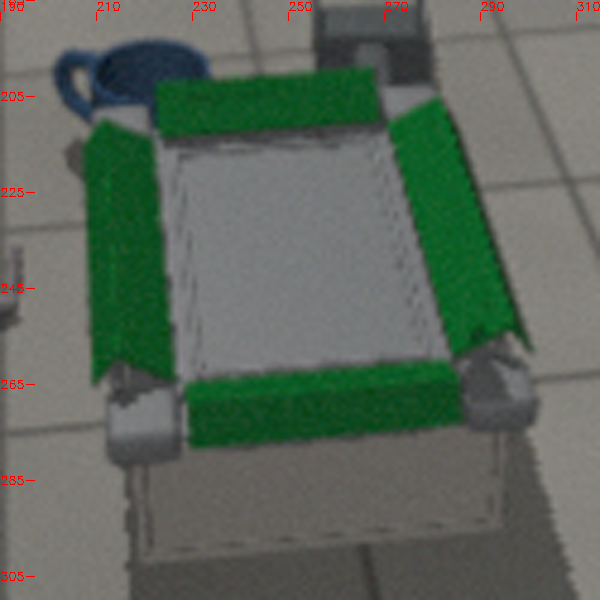

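View pics/scene0c.png

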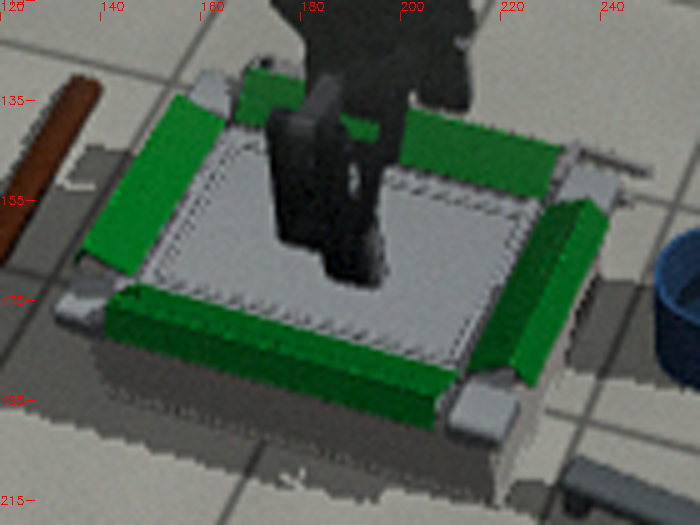

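```bash
cat > h.py <<'E'
import numpy as np,cv2
from scipy.spatial.transform import Rotation as R
from scipy.optimize import least_squares
def proj(P,cam):
    o,q,K,d=cam
    c=R.from_quat(q).inv().apply(np.atleast_2d(P)-o)*[1,-1,-1]
    return cv2.projectPoints(c,np.zeros(3),np.zeros(3),K,np.array(d,float))[0][:,0]
def cam(im):
    return im["origin"],im["orientation"],np.array([[im["fx"],0,im["cx"]],[0,im["fy"],im["cy"]],[0,0,1]]),im["dist"]
C={"scene":cam(dict(fx=468.0005,fy=468.0005,cx=250.3895,cy=193.2097,dist=[-.0028465,0,0,0,0],origin=[1.15352582,0.28227409,0.92590778],orientation=[0.17690748,0.25136758,0.77000206,0.55911977])),
"side":cam(dict(fx=397.8795,fy=397.8795,cx=254.2197,cy=190.8389,dist=[-.02548557,0,0,0,0],origin=[0.4539681,-0.72186979,0.57246442],orientation=[0.48830545,-0.03192243,-0.0629598,0.86981309])),
"wrist0":cam(dict(fx=325.75846,fy=325.75846,cx=258.45806,cy=191.98135,dist=[-.08705767,0,0,0,0],origin=[0.62483293,0.0753175,0.37311428],orientation=[-1.50678249e-01,3.50306395e-04,5.43363099e-04,9.88582646e-01]))}
def world(p,xyy,):
    x,y,a=xyy[:3]
    return R.from_euler('z',a).apply(np.atleast_2d(p))+[x,y,0]
E
python3 - <<'E'
from h import *
def g(sx,sy):return (.068*sx,.098*sy,.076)
def p(sx,sy):return (.054*sx,.084*sy,.072)
obs=[]
def add(n,o,k,L):
    for P,u in L: obs.append((n,P,np.array(u)/k+o))
add("wrist0",(55,130),2.7,[(g(1,1),(487,86)),(g(-1,1),(105,82)),(p(1,1),(446,132)),(p(-1,1),(150,135)),(p(1,-1),(455,515))])
add("side",(190,185),4.8,[(g(-1,-1),(145,412)),(p(1,1),(382,130)),(p(-1,-1),(178,380)),(p(1,-1),(450,362))])
add("scene",(120,115),5,[(g(-1,-1),(212,88)),(g(1,-1),(82,300)),(g(1,1),(488,400)),(g(-1,1),(592,180)),(p(1,-1),(140,284)),(p(1,1),(462,368)),(p(-1,1),(550,198))])
def f(v,full=False,cams=None):
    return np.concatenate([(proj(world(P,v),C[n])[0]-u) for n,P,u in obs if cams is None or n in cams])
for cams in(None,["wrist0"],["side"],["scene"]):
    r=least_squares(f,[.57,0.02,0],x_scale=[.1,.1,.1],loss='soft_l1',kwargs=dict(cams=cams));print(cams,r.x.round(4),r.fun.reshape(-1,2).round(1).tolist())
    if cams is None:v=r.x
for s in "front back left right".split():
    a={"front":(-.071,0,.086),"back":(.071,0,.086),"left":(0,.101,.086),"right":(0,-.101,.086)}[s];print(s,world(a,v).round(4))
for n,f in(("wrist0","wrist0"),("side","side0"),("scene","scene0")):
    im=cv2.imread(f"pics/{f}.png");im=cv2.resize(im,None,fx=1.5,fy=1.5)
    for L,col in (([g(1,1),g(-1,1),g(-1,-1),g(1,-1)],(0,0,255)),([(.082,.112,.076),(-.082,.112,.076),(-.082,-.112,.076),(.082,-.112,.076)],(255,0,255)),([p(1,1),p(-1,1),p(-1,-1),p(1,-1)],(255,0,0))):
        cv2.polylines(im,[(proj(world(L,v),C[n])*1.5+.25).round().astype(int)],True,col,1)
    cv2.imwrite(f"pics/{n}_ov.png",im[:576,:768])
E
```

```text
None [ 0.5335 -0.0852 -0.0135] [[-0.4, 0.1], [-1.4, 0.2], [0.5, -3.6], [-0.5, -6.0], [0.7, -0.2], [-0.9, 0.4], [0.4, -0.7], [-0.4, 2.8], [0.6, 1.3], [-0.4, -0.2], [0.5, -1.6], [-2.0, 0.3], [-2.0, 0.5], [-2.7, -0.3], [-0.1, 1.4], [-1.0, 0.8]]
['wrist0'] [ 0.5333 -0.0863 -0.0185] [[-0.0, 1.6], [-1.0, 0.9], [0.8, -2.3], [-0.1, -5.3], [0.2, 0.7]]
['side'] [ 0.5338 -0.0823 -0.0076] [[-0.5, -0.6], [0.0, -1.5], [-0.1, 1.8], [0.7, 0.1]]
['scene'] [ 0.5325 -0.0829  0.0024] [[0.0, 0.1], [1.7, -1.1], [-0.1, -0.2], [-1.1, -0.1], [-1.5, 0.1], [1.6, 0.9], [-0.1, 0.2]]
front [[ 0.4625 -0.0843  0.086 ]]
back [[ 0.6045 -0.0862  0.086 ]]
left [[0.5349 0.0158 0.086 ]]
right [[ 0.5321 -0.1862  0.086 ]]
```

View pics/wrist0_ov.png

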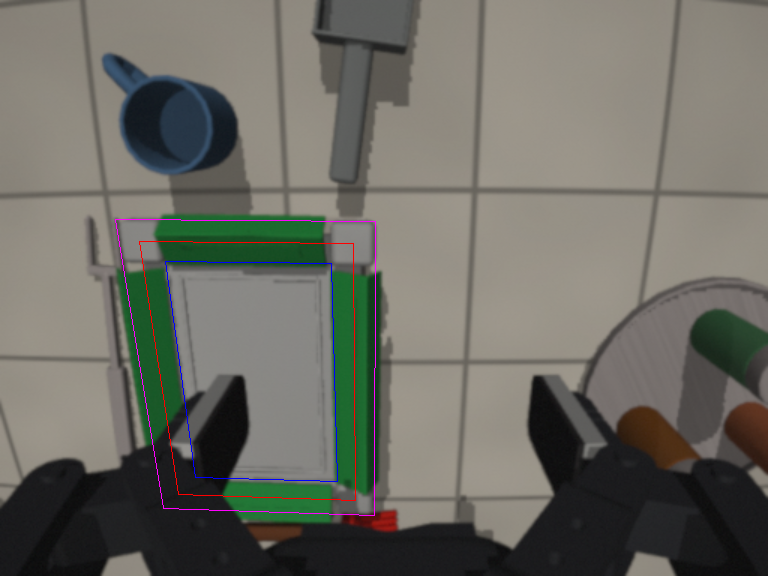

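View pics/side_ov.png

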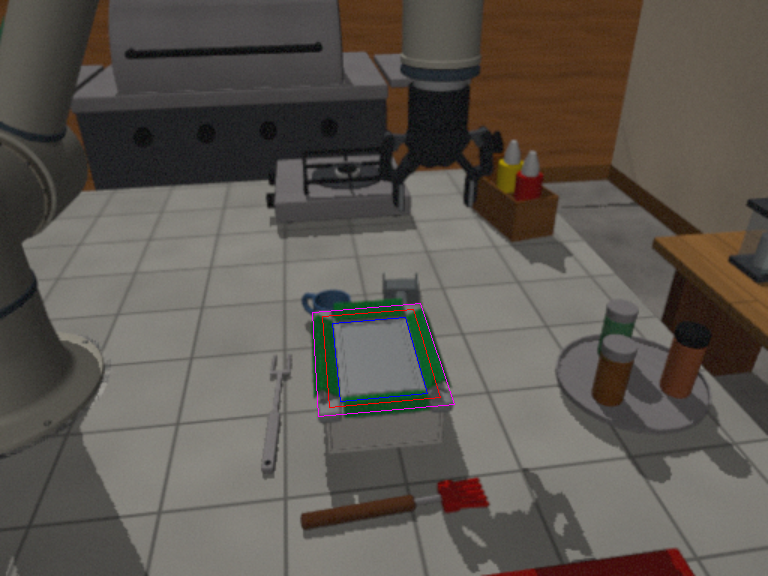

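The overlay fits, with the dish at about (0.5335, -0.085) and a yaw of about -0.01. I'll start with the back section, using shut fingers.

```bash
python3 -m jog '[1,-0.5,3,0,0, 1,-0.5,3,1,0, 1,-0.5,2.6,2,0, 1,0,0,2.5,0, 1,0,0,2.5,0]' 30
```

```text
t: 0.57
tool_pos: [0.6125, -0.0891, 0.1219]
ee_rot: [1.0, 0.001, 0.004, 0.001]
contact_force: [0.3, 0.2, 0.2]
gripper_width: 0.0258
```

```bash
python3 -m jog '[1,-0.3,-0.2,0,0, 1,-0.1,-0.1,0,0, 1,0,0,0.5,0]'
python3 - <<'E'
from workcell import *
import cv2
for n in("side","wrist"):
    im=get_image(n);cv2.imwrite(f"pics/{n}1.png",im["pixels"][:,:,::-1])
print(read_state()["tool_pos"])
E
```

```text
t: 0.82
tool_pos: [0.6055, -0.0861, 0.1134]
ee_rot: [1.0, 0.001, 0.001, 0.0]
contact_force: [0.2, -0.4, 0.7]
gripper_width: -0.0003
[ 0.60561918 -0.08600828  0.11291551]
```

View pics/side1.png

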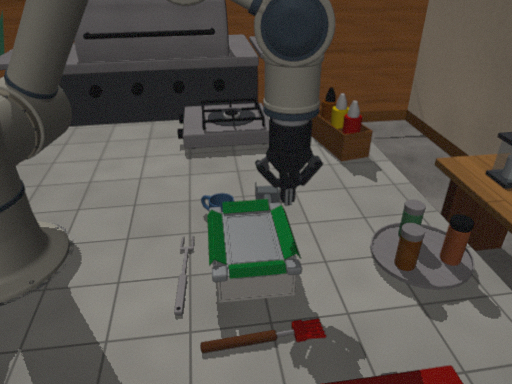

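View pics/wrist1.png

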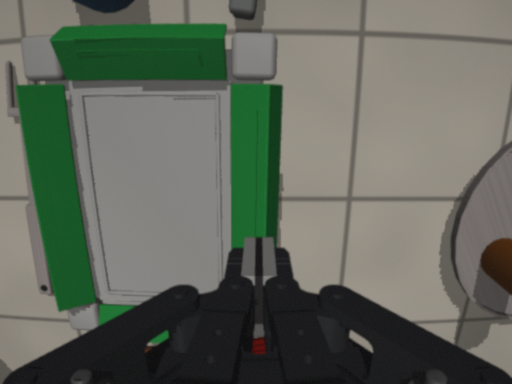

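The fingertips are centred over the back section (wrist image about (258,245)). Pressing down now.

```bash
python3 -m jog '[1,0.2,0,1,0, 1,0,0,1,0, 1,0,0,0.5,0, 1,0,0,0.4,0]'
```

```text
t: 1.25
tool_pos: [0.6104, -0.0855, 0.0848]
ee_rot: [1.0, 0.002, 0.003, 0.001]
contact_force: [-0.6, -1.1, 0.3]
gripper_width: -0.0002
```

```bash
python3 -m jog '[1,-0.1,0,0.3,0, 1,0,0,0.3,0]';python3 -m jog '[1,0,0,0.3,0]';python3 -m jog '[1,0,0,0.3,0]'
```

```text
t: 1.42
tool_pos: [0.6092, -0.0853, 0.0775]
ee_rot: [1.0, 0.002, 0.003, 0.001]
contact_force: [0.3, 0.3, -0.1]
gripper_width: 0.0001
t: 1.5
tool_pos: [0.6091, -0.0853, 0.0742]
ee_rot: [1.0, 0.002, 0.003, 0.001]
contact_force: [-0.4, -0.1, -0.9]
gripper_width: 0.0
t: 1.58
tool_pos: [0.6091, -0.0853, 0.0709]
ee_rot: [1.0, 0.002, 0.003, 0.001]
contact_force: [0.2, -0.3, -0.2]
gripper_width: -0.0002
```

```bash
cat > look.py <<'E'
import sys,cv2
from workcell import *
k=sys.argv[1]
for n in sys.argv[2:]:
    im=get_image(n);cv2.imwrite(f"pics/{n}{k}.png",im["pixels"][:,:,::-1])
    import pickle;pickle.dump({a:b for a,b in im.items() if a!="pixels"},open(f"pics/{n}{k}.pkl","wb"))
    c={"side":(190,170,130,110,6),"scene":(120,100,140,110,5.5),"wrist":(0,0,512,384,1.5)}[n];x,y,w,h,f=c
    cv2.imwrite(f"pics/{n}{k}c.png",cv2.resize(im["pixels"][y:y+h,x:x+w,::-1],None,fx=f,fy=f,interpolation=cv2.INTER_CUBIC))
s=read_state();print(s["t"],s["tool_pos"],s["contact_force"])
E
python3 look.py 2 side wrist scene
```

```text
1.7333 [ 0.60906498 -0.08527771  0.07102312] [-0.09811046 -0.48047576 -0.23948004]
```

View pics/side2c.png

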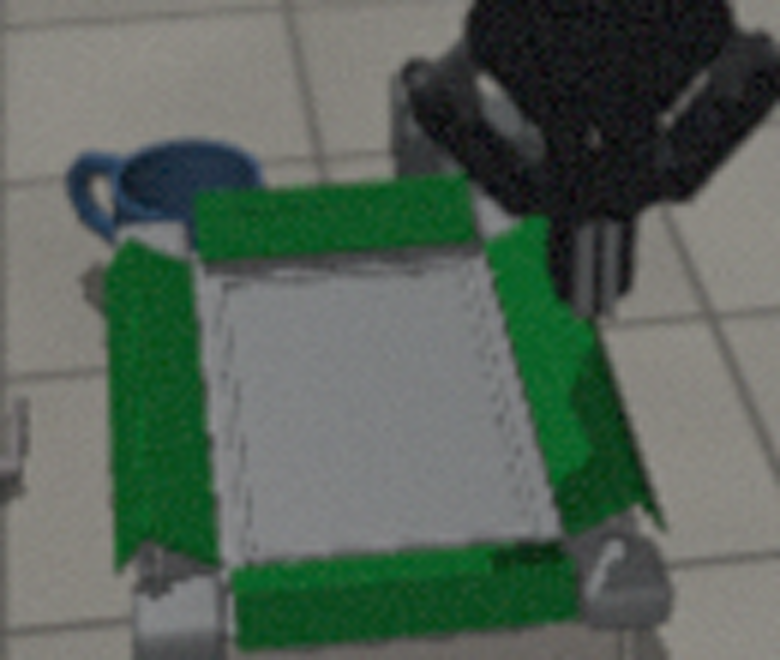

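View pics/wrist2c.png

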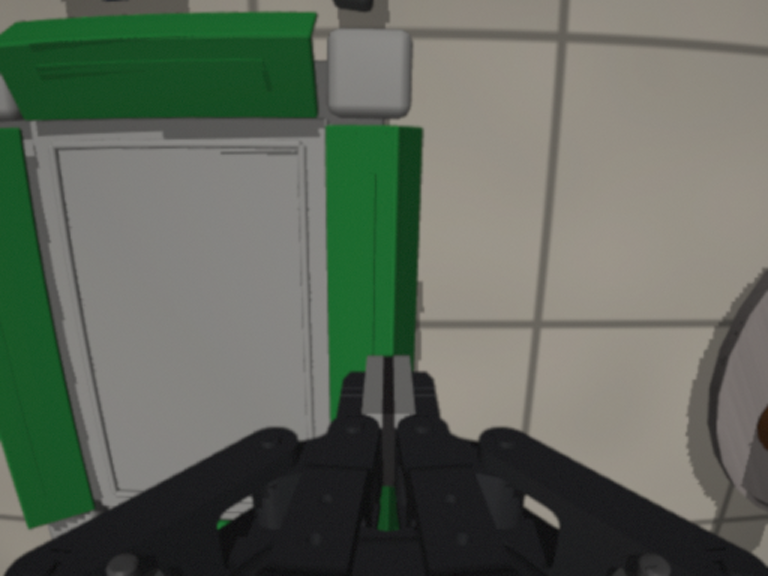

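View pics/scene2c.png

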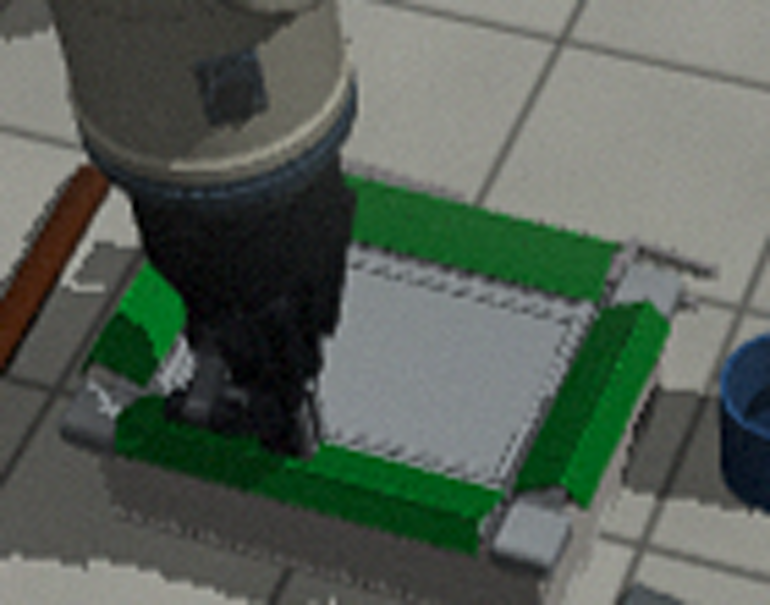

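Run:
```python
from h import *;import pickle
T=np.array([0.60906,-.08528,.07102])
for n in("side","wrist","scene"):
    c=cam(pickle.load(open(f"pics/{n}2.pkl","rb")))
    L=np.array([T,T+[0,0,.01],T+[0,0,.0187],T+[.011,0,0],T+[0,.011,0],T+[0,.011,.01],T+[0,.011,.0187]])
    o=np.array({"side":(190,170),"scene":(120,100),"wrist":(0,0)}[n]);f={"side":6,"scene":5.5,"wrist":1.5}[n]
    print(n,((proj(L,c)-o)*f).round().tolist())
```

```text
side [[581.0, 381.0], [582.0, 358.0], [583.0, 337.0], [612.0, 379.0], [574.0, 362.0], [575.0, 339.0], [576.0, 318.0]]
wrist [[388.0, 341.0], [388.0, 352.0], [388.0, 363.0], [417.0, 341.0], [388.0, 314.0], [388.0, 324.0], [388.0, 334.0]]
scene [[302.0, 485.0], [298.0, 470.0], [295.0, 457.0], [291.0, 505.0], [326.0, 491.0], [323.0, 477.0], [320.0, 464.0]]
```

Run:
```python
from h import *;import pickle
T=np.array([0.60562,-.08601,.11292])
for n in("side","wrist"):
    try:c=cam(pickle.load(open(f"pics/{n}2.pkl","rb")))
    except: pass
    L=np.array([T,T+[0,0,.01],T+[0,0,.02],T+[0,0,.03]]);
    if n=="side":print(n,proj(L,c).round(1).tolist())
# bounding of dish: predicted positions at image 2
c=cam(pickle.load(open("pics/side2.pkl","rb")))
v=[.5335,-.0845,-.01]
P=world([(.054,.0,.076),(.082,0,.076),(.077,0,.092),(.077,-.0815,.092),(.077,.0815,.092)],v);print((proj(P,c)-[190,170])*6)
c=cam(pickle.load(open("pics/scene2.pkl","rb")));print((proj(P,c)-[120,100])*5.5)
im=cv2.imread("pics/side1.png")[140:230,240:340];cv2.imwrite("pics/side1d.png",cv2.resize(im,None,fx=6,fy=6,interpolation=2))
```

```text
side [[286.0, 217.2], [286.1, 213.1], [286.3, 208.9], [286.5, 204.7]]
[[519.06993848 375.14093889]
 [599.75280367 368.18671706]
 [587.19176367 331.58168156]
 [640.41340574 486.70281913]
 [542.28380028 200.76347065]]
[[321.30541483 437.90292482]
 [293.5855924  489.29645439]
 [293.06543424 456.58641123]
 [112.50295596 406.86419674]
 [479.23018742 507.8494292 ]]
```

View pics/side1d.png

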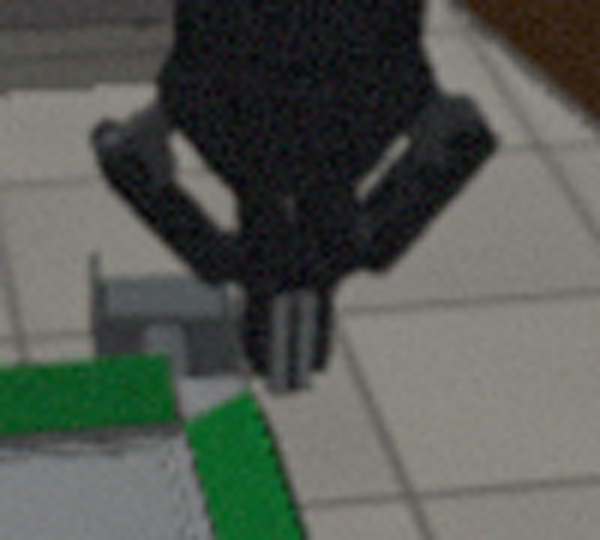

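The image shows the fingertips ending well above where the reported TCP projects, about 25–30 mm in the side view, and there's no contact force. So I'll keep lowering in small steps on force rather than trust the nominal height.

```bash
python3 -m jog '[1,-0.3,0,0.3,0]';python3 -m jog '[1,0,0,0.3,0]';python3 -m jog '[1,0,0,0.2,0]';python3 -m jog '[1,0,0,0.2,0]'
```

```text
t: 1.82
tool_pos: [0.6069, -0.0855, 0.0685]
ee_rot: [1.0, 0.002, 0.004, 0.001]
contact_force: [0.7, -0.1, 0.9]
gripper_width: 0.0002
t: 1.9
tool_pos: [0.6065, -0.0855, 0.0655]
ee_rot: [1.0, 0.002, 0.004, 0.001]
contact_force: [-0.2, -0.2, -0.3]
gripper_width: 0.0003
t: 1.98
tool_pos: [0.6064, -0.0855, 0.0633]
ee_rot: [1.0, 0.002, 0.004, 0.001]
contact_force: [-0.3, -0.1, -0.4]
gripper_width: -0.0002
t: 2.07
tool_pos: [0.6063, -0.0855, 0.0611]
ee_rot: [1.0, 0.002, 0.004, 0.001]
contact_force: [0.0, 0.2, -0.2]
gripper_width: -0.0
```

```bash
python3 look.py 3 side wrist
```

```text
2.1667 [ 0.60625099 -0.08544297  0.06091963] [-0.59982026 -0.1834945  -0.73353914]
```

View pics/side3c.png

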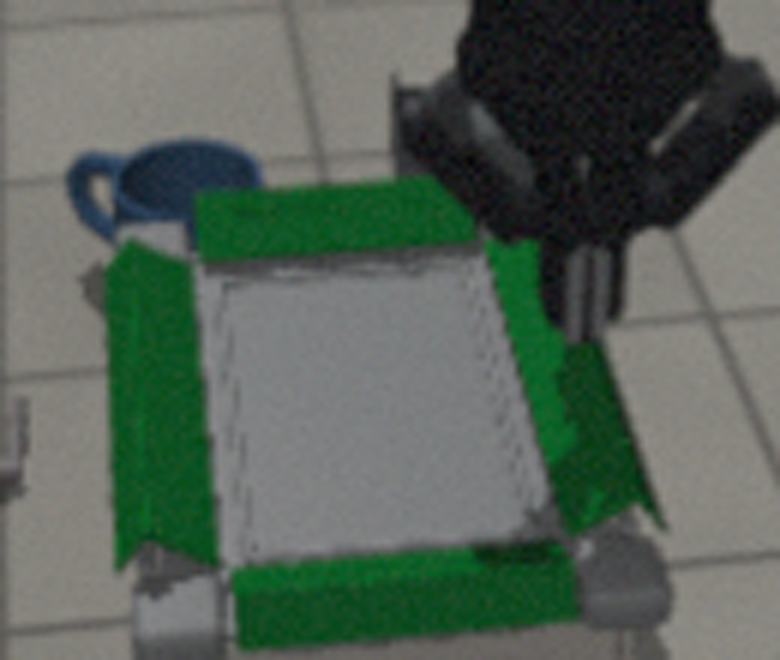

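View pics/wrist3c.png

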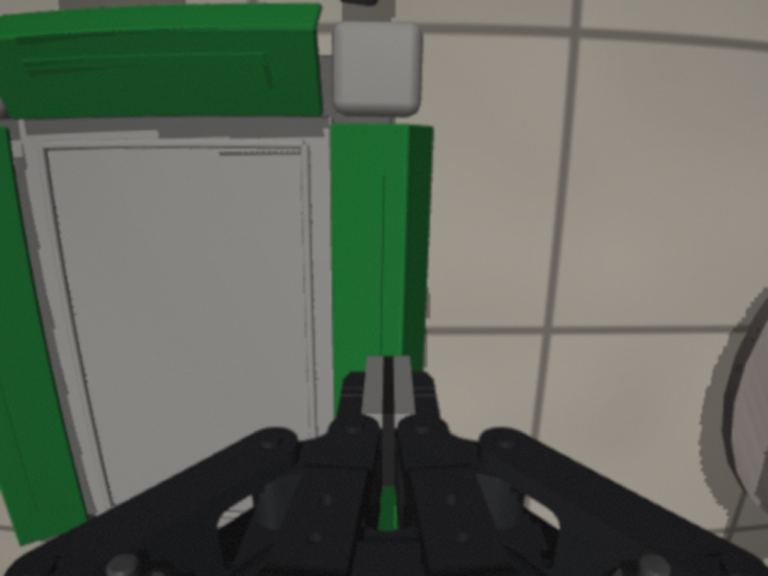

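The tip is at crop (588,340), right about at the section's ridge and not yet in contact. I'll continue.

```bash
for i in 1 ; do python3 -m jog '[1,0,0,0.2,0]'|grep -E "pos|force";python3 -m jog '[1,0,0,0.2,0]'|grep -E "pos|force";python3 -m jog '[1,0,0,0.2,0]'|grep -E "pos|force";python3 -m jog '[1,0,0,0.2,0]'|grep -E "pos|force";done
```

```text
tool_pos: [0.6065, -0.0855, 0.0591]
contact_force: [-0.4, -0.9, 0.7]
tool_pos: [0.6067, -0.0856, 0.0571]
contact_force: [0.5, -0.4, 0.2]
tool_pos: [0.6071, -0.0856, 0.0551]
contact_force: [1.5, -0.4, 2.2]
tool_pos: [0.6074, -0.0857, 0.053]
contact_force: [1.3, -0.1, 0.0]
```

```bash
python3 -m jog '[1,0,0,0.2,0]'|grep -E "pos|force";python3 -m jog '[1,0,0,0.2,0]'|grep -E "pos|force"; python3 look.py 4 side
```

```text
tool_pos: [0.6081, -0.0858, 0.0512]
contact_force: [0.8, 1.9, 12.9]
tool_pos: [0.6088, -0.0858, 0.0496]
contact_force: [-1.2, 2.0, 9.8]
2.7167 [ 0.60867275 -0.08578527  0.04929248] [1.52861828 1.40063613 5.38485494]
```

View pics/side4c.png

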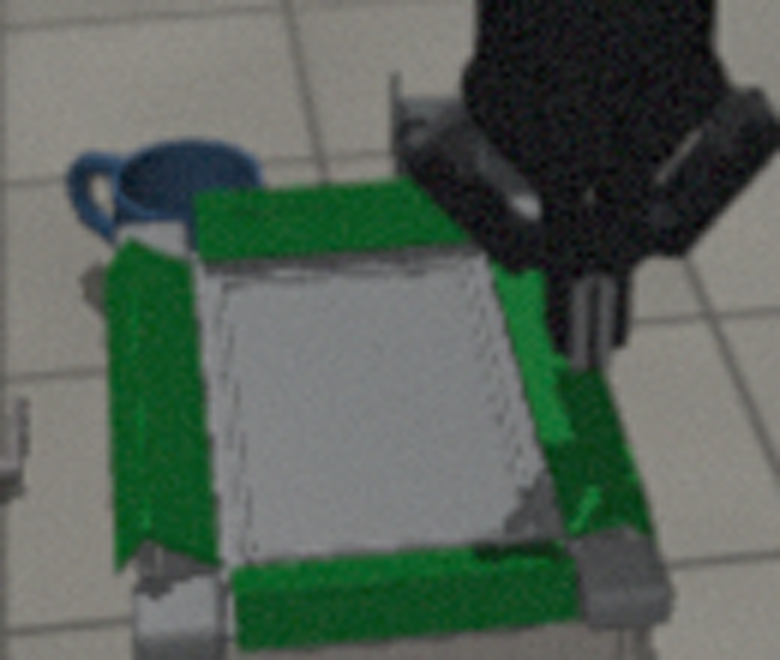

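```bash
python3 -m jog '[1,-0.1,0,0.2,0]'|grep -E "pos|force";python3 -m jog '[1,-0.1,0,0.2,0]'|grep -E "pos|force"; python3 -m jog '[1,-0.1,0,0.2,0]'|grep -E "pos|force"
```

```text
tool_pos: [0.6088, -0.0858, 0.0478]
contact_force: [1.6, 0.1, 2.5]
tool_pos: [0.6079, -0.0858, 0.0457]
contact_force: [-0.3, -0.3, -0.2]
tool_pos: [0.6077, -0.0859, 0.0442]
contact_force: [-4.8, 4.8, 45.1]
```

Force fell to zero and then bottomed out at 45 N at z≈0.044, which fits a snap. I'll lift and check.

```bash
python3 -m jog '[1,0,0,-2,0, 1,0,-1,-3,0,1,-2,-3,0,0]'; python3 look.py 5 side scene wrist
```

```text
t: 3.22
tool_pos: [0.5888, -0.049, 0.094]
ee_rot: [1.0, -0.0, 0.008, 0.002]
contact_force: [1.3, 0.1, 0.6]
gripper_width: -0.0001
3.3667 [ 0.58206124 -0.04479804  0.08979761] [ 0.60862457 -0.31882455 -0.12197629]
```

View pics/side5c.png

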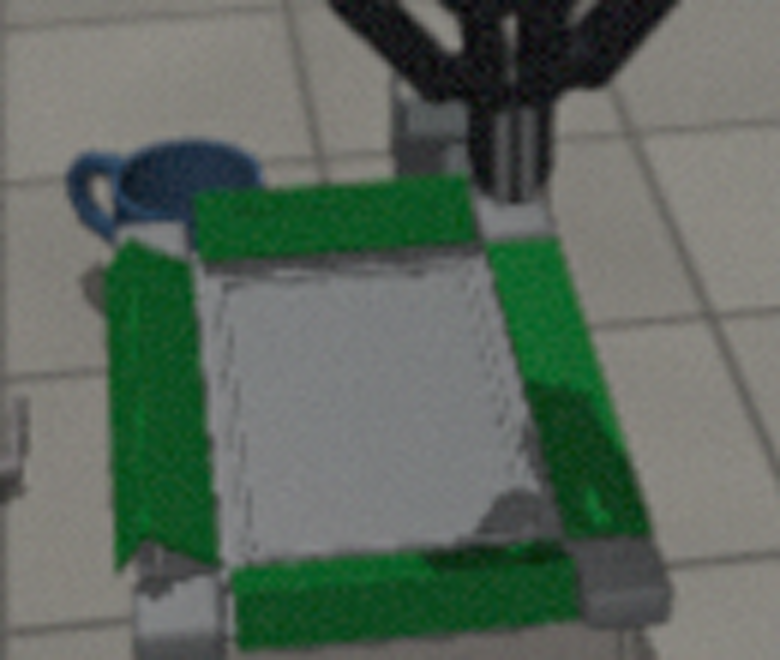

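View pics/wrist5c.png

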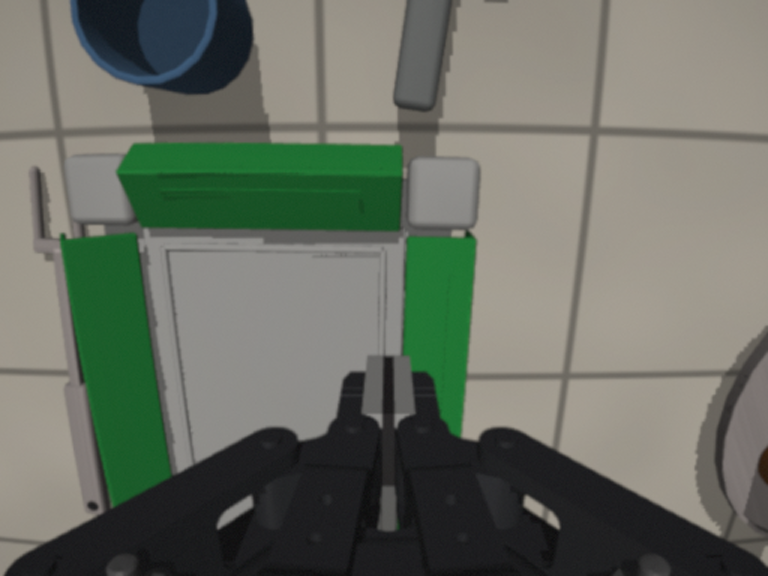

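The back section is flat and level with the corners, and the dish hasn't moved. The real tip sits about 31 mm above the reported TCP, so "shut" corresponds to z≈0.045. Next is the left section.

```bash
python3 -m jog '[1,-2.4,-3,0,0,1,-2.3,-3.2,0,0,1,0,0,0,0]'
```

```text
t: 3.62
tool_pos: [0.5337, 0.017, 0.0879]
ee_rot: [1.0, 0.001, 0.003, 0.001]
contact_force: [0.7, 0.1, 0.9]
gripper_width: -0.0002
```

```bash
python3 -m jog '[1,0,0,1,0,1,0,0,1,0,1,0,0,0.6,0]'|grep -E "pos|force"; python3 -m jog '[1,0,0,0.4,0]'|grep -E "pos|force";python3 -m jog '[1,0,0,0.2,0]'|grep -E "pos|force";python3 -m jog '[1,0,0,0.2,0]'|grep -E "pos|force"
```

```text
tool_pos: [0.5341, 0.017, 0.06]
contact_force: [-0.8, -0.7, -0.2]
tool_pos: [0.5343, 0.0165, 0.0545]
contact_force: [0.5, 2.0, 2.5]
tool_pos: [0.5344, 0.016, 0.0513]
contact_force: [-2.3, 6.0, 13.8]
tool_pos: [0.5347, 0.0157, 0.0487]
contact_force: [-2.0, 4.2, 8.5]
```

```bash
python3 -m jog '[1,0,-0.1,0.2,0]'|grep -E "pos|force"; python3 -m jog '[1,0,0,0.2,0]'|grep -E "pos|force"
```

```text
tool_pos: [0.535, 0.0161, 0.0462]
contact_force: [-0.3, 0.4, 0.3]
tool_pos: [0.5355, 0.0159, 0.0441]
contact_force: [-12.0, 11.1, 59.9]
```

Left snapped as well. Lift and go to the front; I'll stop sooner at the bottom from now on.

```bash
python3 -m jog '[1,0,0,-2,0,1,0,0,-3,0,1,-2.5,3,0,0,1,-2.5,3,0,0,1,-2,3,0,0]'; python3 -m jog '[1,0,0,0,0]'
```

```text
t: 4.7
tool_pos: [0.4691, -0.0746, 0.0945]
ee_rot: [1.0, 0.002, 0.004, 0.001]
contact_force: [1.0, -1.1, -0.2]
gripper_width: -0.0001
t: 4.78
tool_pos: [0.4662, -0.0783, 0.0944]
ee_rot: [1.0, 0.001, 0.003, 0.001]
contact_force: [0.4, 1.0, -0.3]
gripper_width: 0.0003
```

```bash
python3 look.py 6 side wrist
```

```text
4.8833 [ 0.468828   -0.07597375  0.09448243] [ 1.00207913  0.65047175 -0.01788989]
```

View pics/side6c.png

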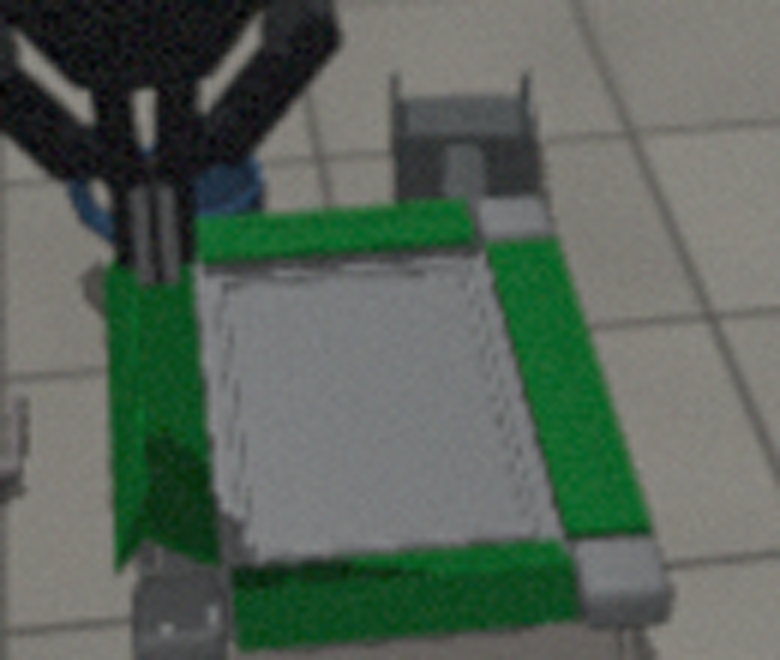

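View pics/wrist6c.png

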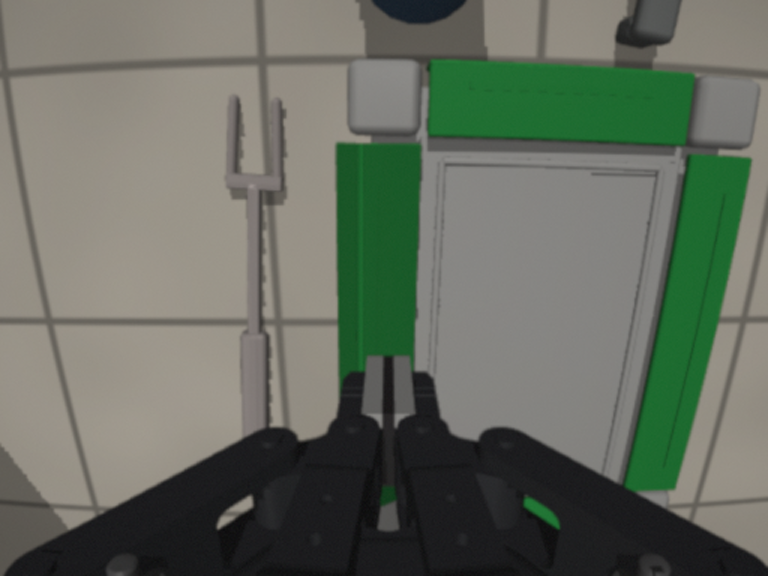

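Left is shut and level with its corners (wrist image, row 100). Now pressing the front.

```bash
python3 -m jog '[1,-0.8,0.8,1,0,1,0,0,1,0,1,0,0,0.6,0]'|grep -E "pos|force"; python3 -m jog '[1,0,0,0.4,0]'|grep -E "pos|force";python3 -m jog '[1,0,0,0.3,0]'|grep -E "pos|force"
```

```text
tool_pos: [0.4641, -0.0844, 0.0685]
contact_force: [-0.5, 0.1, -0.3]
tool_pos: [0.4645, -0.084, 0.0637]
contact_force: [0.2, 0.0, -0.4]
tool_pos: [0.465, -0.0836, 0.0602]
contact_force: [0.9, -0.3, -0.3]
```

```bash
python3 -m jog '[1,-0.4,0,0.3,0]'|grep -E "pos|force"; python3 -m jog '[1,-0.1,0,0.3,0]'|grep -E "pos|force";python3 -m jog '[1,-0.1,0,0.3,0]'|grep -E "pos|force"
```

```text
tool_pos: [0.4622, -0.0834, 0.0568]
contact_force: [2.1, 0.7, 0.5]
tool_pos: [0.461, -0.083, 0.0535]
contact_force: [0.3, -0.4, 1.1]
tool_pos: [0.4602, -0.0829, 0.0505]
contact_force: [-1.8, -1.9, 14.2]
```

```bash
python3 -m jog '[1,0,0,0.2,0]'|grep -E "pos|force"; python3 -m jog '[1,0,0,0.2,0]'|grep -E "pos|force";python3 -m jog '[1,0,0,0.12,0]'|grep -E "pos|force"
```

```text
tool_pos: [0.4599, -0.0828, 0.0484]
contact_force: [-3.4, -1.5, 5.9]
tool_pos: [0.4597, -0.0827, 0.0464]
contact_force: [-0.0, -0.8, -0.6]
tool_pos: [0.4596, -0.0826, 0.045]
contact_force: [0.2, -0.4, 0.6]
```

Force is back to zero, so it has snapped. Lift and move to the right section.

```bash
python3 -m jog '[1,0,0,-2,0,1,0,0,-3,0,1,2.4,3.2,0,0,1,2.4,3.2,0,0,1,2.2,3.2,0,0]'; python3 -m jog '[1,0,0,0,0]'; python3 look.py 7 side scene
```

```text
t: 6.22
tool_pos: [0.5257, -0.1746, 0.0977]
ee_rot: [1.0, 0.005, 0.003, 0.0]
contact_force: [0.5, 0.0, -0.3]
gripper_width: 0.0001
t: 6.3
tool_pos: [0.5303, -0.18, 0.0985]
ee_rot: [1.0, 0.004, 0.006, 0.002]
contact_force: [-1.5, 0.0, 0.4]
gripper_width: 0.0002
6.4 [ 0.52630807 -0.1757753   0.09751592] [-0.00651831  0.29537348 -0.93993897]
```

View pics/side7c.png

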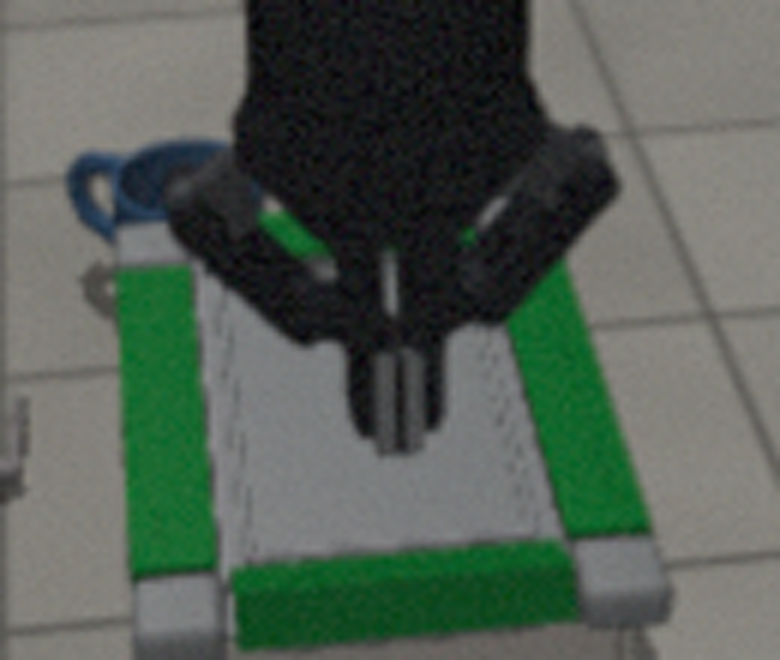

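View pics/scene7c.png

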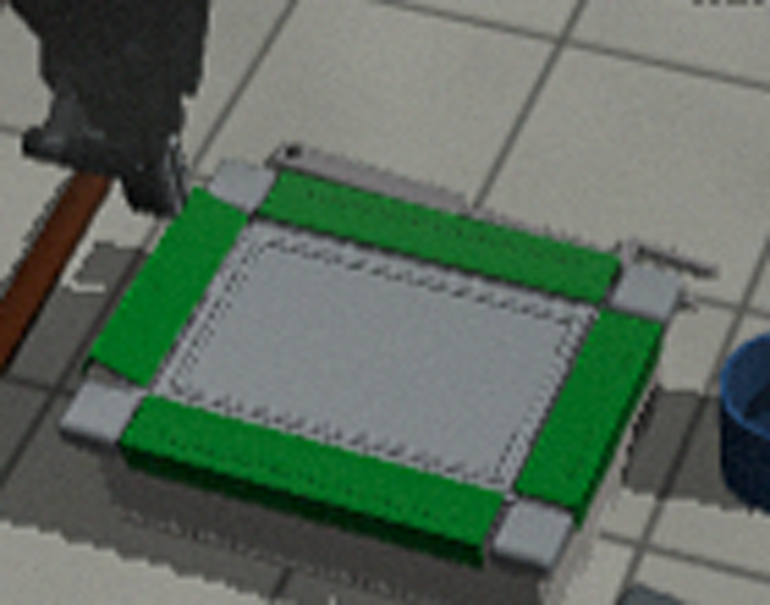

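Front, back and left are all level now. Last is the right section.

```bash
python3 -m jog '[1,0.6,1.1,1,0,1,0,0,1,0,1,0,0,0.7,0]'|grep -E "pos|force"; python3 -m jog '[1,0,0,0.5,0]'|grep -E "pos|force";python3 -m jog '[1,0,0,0.3,0]'|grep -E "pos|force"
```

```text
tool_pos: [0.5312, -0.1848, 0.0701]
contact_force: [-0.6, 0.7, -0.0]
tool_pos: [0.5303, -0.1838, 0.0641]
contact_force: [0.0, 0.0, 0.2]
tool_pos: [0.5293, -0.1827, 0.0601]
contact_force: [0.1, -0.8, -0.3]
```

```bash
python3 -m jog '[1,0.3,0.4,0.3,0]'|grep -E "pos|force"; python3 -m jog '[1,0.1,0.1,0.3,0]'|grep -E "pos|force";python3 -m jog '[1,0.1,0.1,0.3,0]'|grep -E "pos|force"; python3 -m jog '[1,0,0,0.1,0]'|grep -E "pos|force"
```

```text
tool_pos: [0.5313, -0.1854, 0.0566]
contact_force: [-0.5, 0.5, 1.7]
tool_pos: [0.5325, -0.1864, 0.0534]
contact_force: [-0.5, 0.2, 0.2]
tool_pos: [0.5332, -0.1872, 0.0503]
contact_force: [-7.7, 2.4, 11.6]
tool_pos: [0.5329, -0.1874, 0.0492]
contact_force: [-3.4, -3.1, 8.2]
```

```bash
python3 -m jog '[1,0,0,0.2,0]'|grep -E "pos|force"; python3 -m jog '[1,0,0,0.2,0]'|grep -E "pos|force"; python3 -m jog '[1,0,0,0.1,0]'|grep -E "pos|force"
```

```text
tool_pos: [0.5331, -0.1877, 0.0475]
contact_force: [-0.6, -0.2, -0.0]
tool_pos: [0.5333, -0.1878, 0.0455]
contact_force: [0.5, -0.0, 1.5]
tool_pos: [0.5334, -0.1879, 0.0445]
contact_force: [-5.5, 2.7, 23.5]
```

```bash
python3 -m jog '[1,0,0,-2,0,1,0,0,-4,0,1,0,-2,-4,0,1,0,-3,-2,0,1,0,-3,0,0]'; python3 -m jog '[1,0,-3,0,0,1,0,-3,0,0,1,0,0,0,0,1,0,0,0,0]'; python3 look.py 8 side scene wrist
```

```text
t: 7.82
tool_pos: [0.5328, -0.1107, 0.1668]
ee_rot: [1.0, 0.003, -0.0, -0.002]
contact_force: [0.9, -0.2, 0.1]
gripper_width: 0.0001
t: 8.15
tool_pos: [0.5336, -0.0436, 0.1702]
ee_rot: [1.0, 0.004, 0.003, -0.002]
contact_force: [0.4, -1.0, 1.3]
gripper_width: 0.0
8.3 [ 0.53342314 -0.04509199  0.16977414] [-0.66191288  0.17485655  0.946167  ]
```

View pics/side8c.png

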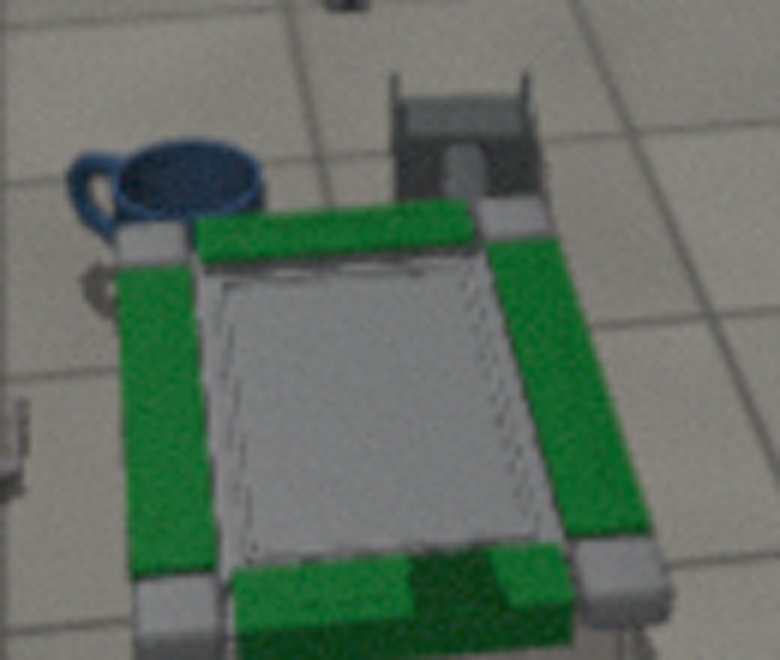

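View pics/scene8c.png

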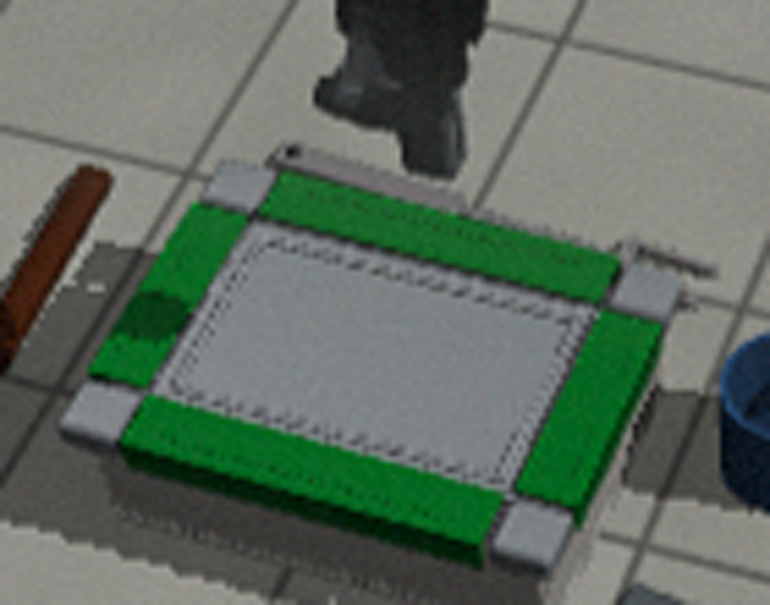

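View pics/side8.png

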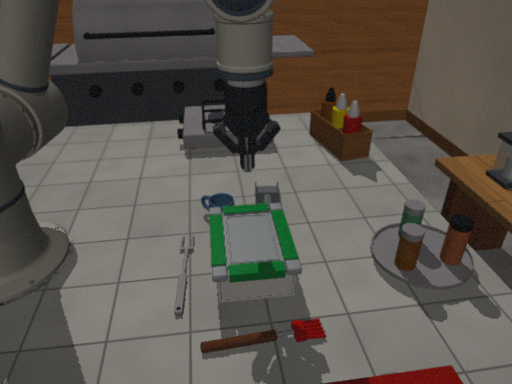

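All four sections lie flat and level with the grey corners in both the side and scene images. The dish sits at the same pixels as at the start, and so do the cup, scoop, brush and fork. The robot is clear, so I'm handing in.

```bash
python3 -c "
from workcell import *
print(sign_off(),read_state()['t'])"
```

```text
the job is handed in; nothing more can be done
the job is handed in; nothing more can be done
```

All four green rim sections are shut: I pressed back, left, front and right in turn with closed fingertips, and handed the job in at about 8.3 s on the robot's clock.

- **Snap:** at each section the force rose to about 12–14 N and then dropped to zero.
- **Last pictures:** the side and scene views show all four sections level with the grey corners. By eye, the dish, cup, scoop, brush and fork are where they started. The fingers are well clear of the lid.

**What disagreed:**
- **Fingertip height:** the fingertips were about 31 mm higher than the reported TCP, both in the pictures and by where they touched. I lowered by force and pictures instead, down to a reported height of about 0.045 m.
- **Higher presses:** after snapping shut, the back section was pressed to about 45 N and the left to about 60 N at the fingertips. That is well under the 120 N wrist limit, and neither press visibly moved the dish. I pressed the front and right more gently, up to about 24 N.

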